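# Turn over the filter cover that lies hollow side up

## Robot

A 6-joint arm with a two-finger parallel gripper is mounted at the origin on the work surface. World frame = base frame: x ahead of the robot, y to its left, z up, the work surface at z = 0. Lengths are in mm, angles in rad, forces in N, time in s.
With the tool pointing down it reaches from about 350 to 975 mm from the base axis. Payload 4.9 kg.
Tool frame: the origin (TCP) lies on the centre line of the jaws, within the pads' length; the fingertips stand manip.tips_ahead ahead of it and the grasp point (between the pads) lies 5 mm behind it (manip.tips_ahead is the distance from the TCP to the fingertips, in mm); z points along the fingers, y is the direction in which the jaws open and shut (so a half turn about z gives the same grasp; the last joint's range is limited). The gripper opens to 85 mm and grips with 20 to 120 N. Pads are 22 mm wide; open, the fingers measure 114 mm over their backs; the gripper's body (76 mm by 85 mm) begins 54 mm behind the grasp point. The pads swing forward as they close: fully open they stand 13 mm farther back than shut.
Start: joints at [1.083, 0.053, 1.613, -0, 1.476, -0.119], TCP at [225.299, 582.96, 245.304] pointing down, gripper open.
Joint ranges: [-3.01, 3.01], [-1.01, 2.22], [0.06, 2.58], [-1.02, 4.17], [0.09, 2.62], [-3.14, 3.14]. Speed limits (rad/s): [2.57, 2.57, 3.14, 3.14, 3.14, 3.14].

## Interface

Orientations are given as [roll, pitch, yaw] about the fixed x, y, z axes, in that order (R = Rz(yaw) Ry(pitch) Rx(roll)).
In Python, from plant import manip gives the robot as it stands.
- The arm moves only by the shell command python3 -m jog 'ROWS' [FORCE]. ROWS is JSON, a list of rows, each an object with "xyz": the shift along the tool's x, y, z normalised to -1 to 1, where 1 is 25 mm, a list of three; "rot": the turn, a rotation vector about the tool's x, y, z normalised to -1 to 1, where 1 is 0.12 rad, a list of three; "fingers": the opening, from -1 (shut) to 1 (fully open), so that 0 is half open. In form: [{"xyz": [tx, ty, tz], "rot": [wx, wy, wz], "fingers": fingers}, ...]. A call has 1 to 12 rows; each row shifts and turns the commanded pose from where the row before left it, along the tool's axes as they then stand; what a row does not reach is not made up. A row lasts 1/12 s, in which the tool goes at most 41.7 mm and 7.16 degrees, less where a joint would pass 70% of its speed; a pose out of reach is approached as far as the arm can. A call with a number of a shift or a turn outside -1 to 1 is refused whole. A call with a gripper value outside its range is refused whole. The fingers move at their own pace and stop on an object; FORCE is the grip in N (left out, the last holds). Time passes only in rows, so rows that do not move let the fingers close. It gives the time, the measured TCP pose, the force and the opening at its end, in the units of the state.
- manip.get_state(): the state, without advancing time (a new reading comes with each control period).
- manip.camera(name): name is "scene" or "top"; returns the picture (400x640x3 uint8, red, green, blue); there is no depth.
- manip.camera_info(name): a dict with "vertical_fov" (degrees; the focal length in pixels is half the picture's height over the tangent of half this angle, whatever the lens; pixels are square), "cx", "cy" (the principal point, pixels), "position" and "attitude" of the camera in the world. Camera axes: x right, y down, z forward; pixel columns grow to the right and rows downward; lengths in mm; the calibration is good to about 2 mm. A picture is of the moment at which its call begins. camera_info takes no time and is no camera call.
- manip.sign_off(): hands the job in, once; it reports no verdict.
The state is a dict: "time_s": time; "joint_pos": joint angles; "joint_velocities": joint speeds; "tau": joint torques, N m; "ee_pos": TCP position; "orientation": TCP orientation; "ft_force": force on the tool from outside, world axes, zero at the start; "wrist_torque": the same for the moment, N m; "opening": finger opening in mm.
Only numpy, scipy, OpenCV 4.12 (cv2) and the standard library are available. Lean on these libraries where they do the work, as an engineer would, in place of code of your own. Each camera call takes 0.05 s, during which the arm holds its last target. There are 200 camera calls.

## Task

One of the three round steel filter covers drying on the mat was put down hollow side up, where it cannot drain; it should lie flat on the mat hollow side down, like the other two. The covers are still hot, so use the spatula from the instrument tray to flip that cover over low on the mat (do not toss it or drop it from a height), never let the gripper or arm touch a cover, and leave the other two covers and the things on the mat where they lie. Then lay the spatula back in the tray as you found it, blade down inside and handle out over the same end wall, and let go.

Things in the scene. Friction and masses are not known exactly. Their poses are not given: they have to be found in the camera images.
- cover_mid (a point): The cover to turn: pressed steel like a shallow hat, 92 mm over its brim, 6.5 mm high, about 130 g, loose. It lies hollow side up, showing a 3-armed leaf spring: the 70 mm crown (upright wall 4 mm) stands on the mat; the brim, 11 mm wide, 2.5 mm thick, is on top, its underside 4 mm above the mat. Point at its centre, half-way up; z points out of the hollow (up now, down once turned).
- cover_b_mid (a point): A cover that already lies right: the same part, hollow side down, brim flat on the mat. Point at its centre, half-way up. The three covers lie in any order in a row along the mat's x axis, about 115 mm apart, near the mat's -y (right) side; the mat left of the row is free up to 100 mm past the mat's centre.
- cover_c_mid (a point): The other cover that already lies right: like cover_b. Point at its centre, half-way up.
- mat: Dark silicone drying mat fixed to the table, 400 mm along its x, 380 mm along its y, 4 mm thick; origin at the centre of its underside, so its top is 4 mm above the origin.
- tray: Open steel instrument tray, fixed: 190 mm along its x, 120 mm along y, 28 mm high, walls and floor 2.5 mm; origin at the centre of its underside. The spatula lies in it, heel on the floor, blade pointing about along the tray's +x, its neck leaning on the middle of the -x wall, its handle outside the tray.
- spatula_grip (a point): Middle of the spatula's black handle: a bar 18 mm wide, 18 mm deep, 110 mm long, rising backwards from the heel at 30 degrees. Spatula about 140 g. Axes at its points: x forward along a straight blade, y across, z up from it (level in the tray). From here the heel is 106 mm forward in x and 64 mm lower in z.
- gallipot: Small steel bowl, 64 mm across and 40 mm high, near the far left corner of the mat; origin at the centre of its underside. Leave it alone.
- forceps: Steel dissecting forceps, 130 mm long, lying along the left edge of the mat; origin at its middle, underside. Leave it alone.
- spatula_heel (a point): Rear end of the spatula's blade, mid-width, on its underside. The flat steel blade runs 75 mm forward from here along x, 52 mm wide, 2 mm thick. Use has bent it up at the heel by an unmeasured 0 to 7 degrees, which stays: its front edge stands 0 to 10 mm higher than a straight blade's, so feel for the mat. The 8 mm neck rises backwards.
Things that resemble listed ones, but are neither listed nor needed, are in the scene too. Leave any yellow look-alike of the part that bears spatula_grip alone.

How it is judged:
By the outcome, as a careful person would: the job done as asked, in the order asked, and still so for the second after the job is handed in, with the robot touching nothing.
It also fails if it takes over 61 s, if anything falls off the work surface, if the arm or the gripper's body presses on something with over 40 N, if the wrist force passes 120 N, or if a joint passes its speed limit or range.

## Working session

There is one attempt and no reset: what is moved stays moved. The work goes in short steps, Python scripts to look and compute and a shell command to move; the robot and the scene stay as the last step left them, time stands still between calls to the robot, and variables do not carry over. Pictures are saved under pics/ and viewed, about 8 in all and at most 12, crops included, and the job is handed in when it is done.

```bash
ls; mkdir -p pics
python3 - <<'E'
from plant import manip
import cv2
print(manip.tips_ahead, manip.get_state())
for n in("scene","top"):
    print(n,manip.camera_info(n)); cv2.imwrite(f"pics/{n}0.png",manip.camera(n)[:,:,::-1])
E
```

```text
pics
14.0 {'time_s': 0.0, 'joint_pos': array([ 1.08300819e+00,  5.33449102e-02,  1.61430003e+00, -3.23955118e-05,
        1.47600759e+00, -1.19013290e-01]), 'joint_velocities': array([ 2.72572980e-04,  1.48814956e-04,  9.04159964e-05,  3.09561544e-05,
        1.96045039e-04, -3.40755502e-04]), 'tau': array([-1.09455159e-03, -3.93682945e+01, -3.70171916e+01, -9.23343782e-05,
        6.83884675e-03,  2.96041003e-05]), 'ee_pos': array([225.02775036, 582.44125872, 244.06679835]), 'orientation': array([-3.13954351e+00, -2.12559486e-04,  2.77282069e+00]), 'ft_force': array([-0.38258323,  0.48169879, -0.00708341]), 'wrist_torque': array([0.0204571 , 0.02645156, 0.00317844]), 'opening': 85.10324420605319}
scene {'vertical_fov': 48.0681407784935, 'cx': 312.8838401765388, 'cy': 197.84782041939212, 'position': array([1095.28039663, -620.48698835,  728.0448188 ]), 'attitude': array([-2.24807115,  0.00924371,  0.82717467])}
top {'vertical_fov': 46.72665485592072, 'cx': 320.5983298559471, 'cy': 199.60278417632892, 'position': array([ 379.51705817,  -45.83933046, 1264.4905614 ]), 'attitude': array([-3.06544946, -0.01497126, -1.59378034])}
```

View pics/top0.png

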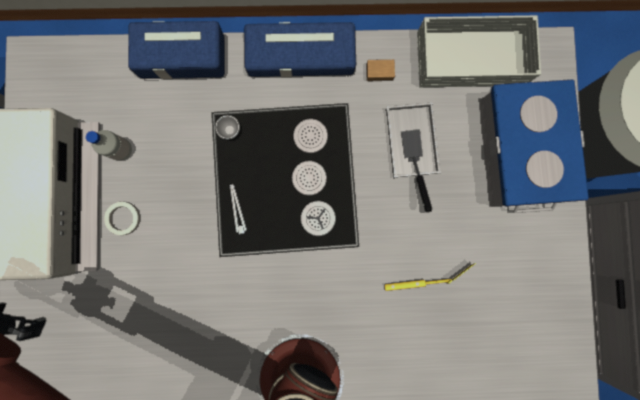

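View pics/scene0.png

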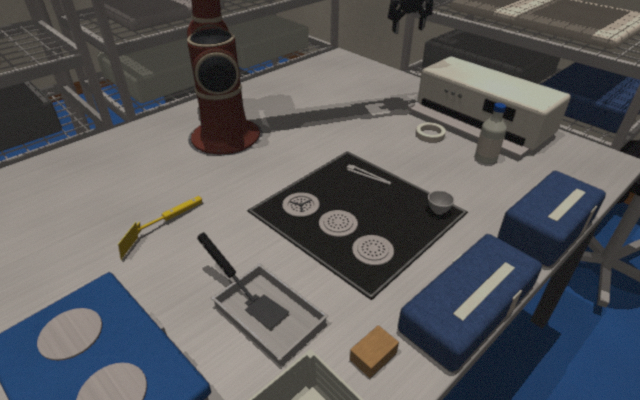

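```bash
cat > h.py <<'E'
import numpy as np, cv2
from scipy.spatial.transform import Rotation as R
from plant import manip
def cam(n):
    i=manip.camera_info(n); f=200/np.tan(np.radians(i["vertical_fov"]/2))
    return f,i["cx"],i["cy"],np.array(i["position"]),R.from_euler("xyz",i["attitude"]).as_matrix()
def ray(n,px):
    f,cx,cy,p,M=cam(n); return p,M@np.array([(px[0]-cx)/f,(px[1]-cy)/f,1])
def onz(n,px,z):
    p,d=ray(n,px); return p+d*(z-p[2])/d[2]
def proj(n,P):
    f,cx,cy,p,M=cam(n); c=(np.atleast_2d(P)-p)@M; return np.c_[f*c[:,0]/c[:,2]+cx,f*c[:,1]/c[:,2]+cy]
def tri(a,b):
    p,d=ray("top",a);q,e=ray("scene",b)
    s=np.linalg.lstsq(np.c_[d,-e],q-p,rcond=None)[0]; A=p+s[0]*d;B=q+s[1]*e
    return (A+B)/2,np.linalg.norm(A-B)
def crop(n,box,s,name):
    im=manip.camera(n)[:,:,::-1]; x0,y0,x1,y1=box
    cv2.imwrite("pics/"+name,cv2.resize(im[y0:y1,x0:x1],None,fx=s,fy=s,interpolation=cv2.INTER_CUBIC))
E
python3 - <<'E'
from h import *
crop("top",(285,95,445,215+20),5,"t1.png")
crop("scene",(190,145,390,300),4,"s1.png")
for px in [(212,112),(348,104),(357,246),(220,255)]: print(px,onz("top",px,4).round(1))
E
```

```text
(212, 112) [724.3 227.3   4. ]
(348, 104) [ 739.8 -149.1    4. ]
(357, 246) [ 346.9 -162.8    4. ]
(220, 255) [331.3 207.8   4. ]
```

View pics/t1.png

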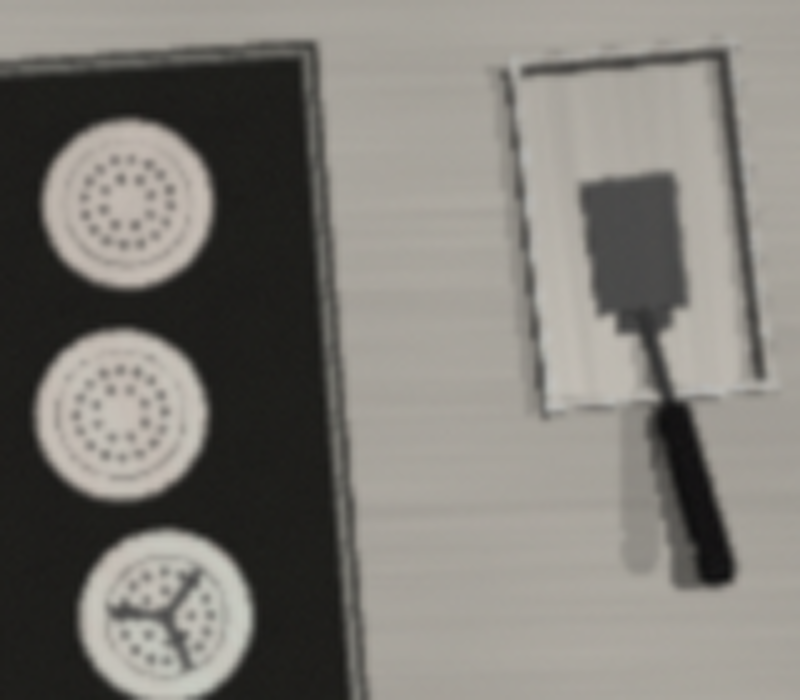

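View pics/s1.png

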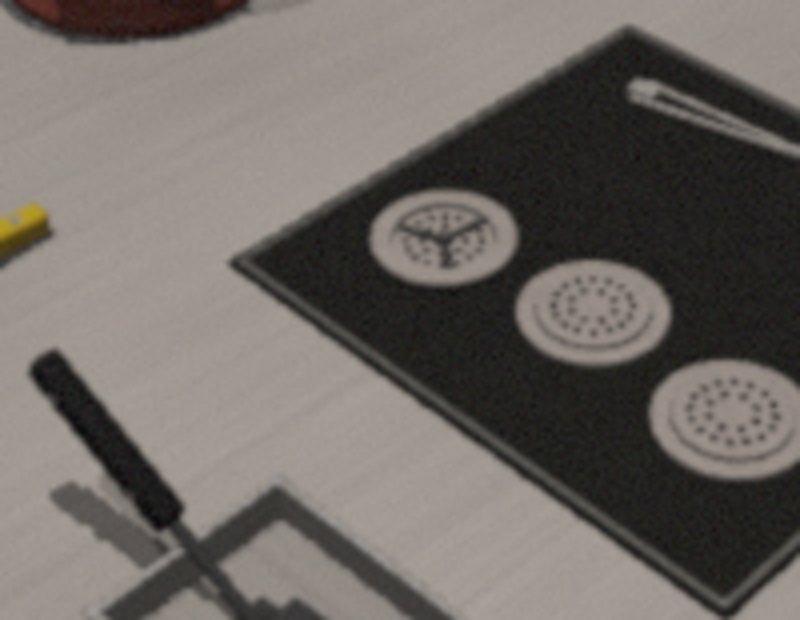

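Run:
```python
from h import *
T=lambda u,v:((u+.5)/5-.5+285,(v+.5)/5-.5+95)
S=lambda u,v:((u+.5)/4-.5+190,(v+.5)/4-.5+145)
print("grips")
for n,t,s in [("cov",(166,615),(444,237)),("b",(121,415),(593,312)),("c",(127,204),(730,419)),("h front",(674,412),(165,515)),("h rear",(717,575),(52,362)),("mat corner",(315,43),(728,612)),("tray-x+y",(545,414),(283,484))]:
    print(n,np.round(T(*t),1),*[np.round(x,1) for x in tri(T(*t),S(*s))], onz("top",T(*t),9).round(1),onz("scene",S(*s),9).round(1))
print("tray z28",[onz("top",T(*p),28)[:2].round(1) for p in [(545,414),(508,65),(730,48),(770,380)]])
print("blade z5",[onz("top",T(*p),6)[:2].round(1) for p in [(582,183),(675,172),(689,304),(598,312)]])
```

```text
grips
cov [317.8 217.6] [426.6 -57.6   6.6] 1.4 [426.1 -58.1   9. ] [429.3 -58.9   9. ]
b [308.8 177.6] [537.2 -35.4   1.8] 1.6 [535.8 -36.    9. ] [543.2 -40.5   9. ]
c [310.  135.4] [654.  -41.8   1.3] 0.2 [652.4 -41.8   9. ] [658.6 -48.    9. ]
h front [419.4 177. ] [ 527.1 -332.1   39.6] 0.9 [ 531.  -338.8    9. ] [ 501.5 -319.7    9. ]
h rear [428.  209.6] [ 438.3 -337.3   88.2] 4.1 [ 441.1 -358.8    9. ] [ 358.7 -300.5    9. ]
mat corner [347.6 103.2] [ 743.6 -147.1    2.5] 3.1 [ 740.6 -147.7    9. ] [ 747.7 -150.1    9. ]
tray-x+y [393.6 177.4] [ 531.5 -265.4   16.3] 3.2 [ 531.4 -268.     9. ] [ 526.7 -260.4    9. ]
tray z28 [array([ 529.1, -264.6]), array([ 721. , -251.1]), array([ 728.1, -372.9]), array([ 545. , -387.1])]
blade z5 [array([ 659.8, -293.5]), array([ 665. , -345.3]), array([ 591.1, -350.2]), array([ 587.7, -299.7])]
```

The hollow-up cover is the one nearest the robot, at top px (318,218), about (427,-58). The spatula grip is at about (483,-334,66), yaw about 4°. I'll turn the tool to the handle yaw, then go over it.

```bash
cat >> h.py <<'E'
def to(xyz,rpy):
    "needed shift (tool axes, row units) and turn (row units) from measured pose"
    s=manip.get_state(); M=R.from_euler("xyz",s["orientation"]); N=R.from_euler("xyz",rpy)
    print("t",round(s["time_s"],2),"p",s["ee_pos"].round(1),"rpy",s["orientation"].round(3),"F",s["ft_force"].round(1),"T",s["wrist_torque"].round(2),"op",round(s["opening"],1))
    print("shift units",(M.inv().apply(np.array(xyz)-s["ee_pos"])/25).round(2),"rot units",((M.inv()*N).as_rotvec()/.12).round(2))
E
python3 -m jog '[{"xyz":[0,0,0],"rot":[0,0,1],"fingers":1},{"xyz":[0,0,0],"rot":[0,0,1],"fingers":1},{"xyz":[0,0,0],"rot":[0,0,1],"fingers":1},{"xyz":[0,0,0],"rot":[0,0,1],"fingers":1},{"xyz":[0,0,0],"rot":[0,0,1],"fingers":1},{"xyz":[0,0,0],"rot":[0,0,1],"fingers":1},{"xyz":[0,0,0],"rot":[0,0,1],"fingers":1},{"xyz":[0,0,0],"rot":[0,0,1],"fingers":1},{"xyz":[0,0,0],"rot":[0,0,1],"fingers":1},{"xyz":[0,0,0],"rot":[0,0,1],"fingers":1},{"xyz":[0,0,0],"rot":[0,0,1],"fingers":1},{"xyz":[0,0,0],"rot":[0,0,1],"fingers":1}]'
python3 -m jog '[{"xyz":[0,0,0],"rot":[0,0,1],"fingers":1},{"xyz":[0,0,0],"rot":[0,0,1],"fingers":1},{"xyz":[0,0,0],"rot":[0,0,1],"fingers":1},{"xyz":[0,0,0],"rot":[0,0,1],"fingers":1},{"xyz":[0,0,0],"rot":[0,0,1],"fingers":1},{"xyz":[0,0,0],"rot":[0,0,1],"fingers":1},{"xyz":[0,0,0],"rot":[0,0,1],"fingers":1},{"xyz":[0,0,0],"rot":[0,0,1],"fingers":1},{"xyz":[0,0,0],"rot":[0,0,1],"fingers":1},{"xyz":[0,0,0],"rot":[0,0,1],"fingers":1},{"xyz":[0,0,0],"rot":[0,0,0.53],"fingers":1}]'
python3 -c "
from h import *
to([480,120,245],[3.1416,0,.07])"
```

```text
time_s: 1.2
ee_pos: [225.2, 582.8, 244.9]
orientation: [-3.141, 0.001, 1.327]
ft_force: [-0.2, 0.2, -0.1]
opening: 85.7
time_s: 2.12
ee_pos: [225.2, 582.8, 244.9]
orientation: [3.141, 0.0, 0.064]
ft_force: [0.3, -0.8, 0.1]
opening: 85.5
t 2.12 p [225.2 582.8 244.9] rpy [3.141 0.    0.064] F [ 0.3 -0.8  0.1] T [-0.04  0.   -0.  ] op 85.5
shift units [ 8.98 19.13  0.  ] rot units [ 0.    0.   -0.05]
```

```bash
python3 -m jog '[{"xyz":[0.45,0.96,0],"rot":[0,0,0],"fingers":1},{"xyz":[0.45,0.96,0],"rot":[0,0,0],"fingers":1},{"xyz":[0.45,0.96,0],"rot":[0,0,0],"fingers":1},{"xyz":[0.45,0.96,0],"rot":[0,0,0],"fingers":1},{"xyz":[0.45,0.96,0],"rot":[0,0,0],"fingers":1},{"xyz":[0.45,0.96,0],"rot":[0,0,0],"fingers":1},{"xyz":[0.45,0.96,0],"rot":[0,0,0],"fingers":1},{"xyz":[0.45,0.96,0],"rot":[0,0,0],"fingers":1},{"xyz":[0.45,0.96,0],"rot":[0,0,0],"fingers":1},{"xyz":[0.45,0.96,0],"rot":[0,0,0],"fingers":1}]' >/dev/null
python3 -m jog '[{"xyz":[0.45,0.96,0],"rot":[0,0,0],"fingers":1},{"xyz":[0.45,0.96,0],"rot":[0,0,0],"fingers":1},{"xyz":[0.45,0.96,0],"rot":[0,0,0],"fingers":1},{"xyz":[0.45,0.96,0],"rot":[0,0,0],"fingers":1},{"xyz":[0.45,0.96,0],"rot":[0,0,0],"fingers":1},{"xyz":[0.45,0.96,0],"rot":[0,0,0],"fingers":1},{"xyz":[0.45,0.96,0],"rot":[0,0,0],"fingers":1},{"xyz":[0.45,0.96,0],"rot":[0,0,0],"fingers":1},{"xyz":[0.45,0.96,0],"rot":[0,0,0],"fingers":1},{"xyz":[0.45,0.96,0],"rot":[0,0,0],"fingers":1}]' 
python3 -m jog '[{"xyz":[-0.06,0.95,0.2],"rot":[0,0,0],"fingers":1},{"xyz":[-0.06,0.95,0.2],"rot":[0,0,0],"fingers":1},{"xyz":[-0.06,0.95,0.2],"rot":[0,0,0],"fingers":1},{"xyz":[-0.06,0.95,0.2],"rot":[0,0,0],"fingers":1},{"xyz":[-0.06,0.95,0.2],"rot":[0,0,0],"fingers":1},{"xyz":[-0.06,0.95,0.2],"rot":[0,0,0],"fingers":1},{"xyz":[-0.06,0.95,0.2],"rot":[0,0,0],"fingers":1},{"xyz":[-0.06,0.95,0.2],"rot":[0,0,0],"fingers":1},{"xyz":[-0.06,0.95,0.2],"rot":[0,0,0],"fingers":1}]' >/dev/null
python3 -m jog '[{"xyz":[-0.06,0.95,0.2],"rot":[0,0,0],"fingers":1},{"xyz":[-0.06,0.95,0.2],"rot":[0,0,0],"fingers":1},{"xyz":[-0.06,0.95,0.2],"rot":[0,0,0],"fingers":1},{"xyz":[-0.06,0.95,0.2],"rot":[0,0,0],"fingers":1},{"xyz":[-0.06,0.95,0.2],"rot":[0,0,0],"fingers":1},{"xyz":[-0.06,0.95,0.2],"rot":[0,0,0],"fingers":1},{"xyz":[-0.06,0.95,0.2],"rot":[0,0,0],"fingers":1},{"xyz":[-0.06,0.95,0.2],"rot":[0,0,0],"fingers":1},{"xyz":[-0.06,0.95,0.2],"rot":[0,0,0],"fingers":1},{"xyz":[-0.06,0.95,0.2],"rot":[0,0,0],"fingers":1}]' 
python3 -c "
from h import *
to([483,-334.5,63],[3.1416,0,.07])"
```

```text
time_s: 3.78
ee_pos: [483.3, 118.4, 245.2]
orientation: [-3.142, 0.0, 0.069]
ft_force: [0.7, -1.5, 0.6]
opening: 85.6
time_s: 5.37
ee_pos: [485.4, -333.6, 149.8]
orientation: [-3.141, 0.0, 0.069]
ft_force: [0.0, -0.1, 0.3]
opening: 85.5
t 5.37 p [ 485.4 -333.6  149.8] rpy [-3.141  0.     0.069] F [ 0.  -0.1  0.3] T [ 0.03  0.04 -0.  ] op 85.5
shift units [-0.1   0.03  3.47] rot units [-0.    0.   -0.01]
```

```bash
python3 -m jog '[{"xyz":[-0.02,0,0.7],"rot":[0,0,0],"fingers":1},{"xyz":[-0.02,0.03,0.7],"rot":[0,0,0],"fingers":1},{"xyz":[-0.02,0,0.7],"rot":[0,0,0],"fingers":1},{"xyz":[-0.02,0,0.7],"rot":[0,0,0],"fingers":1},{"xyz":[-0.02,0,0.67],"rot":[0,0,0],"fingers":1},{"xyz":[0,0,0],"rot":[0,0,0],"fingers":-0.4},{"xyz":[0,0,0],"rot":[0,0,0],"fingers":-0.4},{"xyz":[0,0,0],"rot":[0,0,0],"fingers":-0.4},{"xyz":[0,0,0],"rot":[0,0,0],"fingers":-0.4}]' 25
python3 - <<'E'
from h import *
to([483,-334.5,63],[3.1416,0,.07])
crop("scene",(170,215,330,335),5,"s2.png")
E
```

```text
time_s: 6.12
ee_pos: [484.2, -334.1, 65.3]
orientation: [3.14, -0.002, 0.069]
ft_force: [-0.6, -0.2, -0.8]
opening: 38.6
t 6.12 p [ 484.2 -334.1   65.3] rpy [ 3.14e+00 -2.00e-03  6.90e-02] F [-0.6 -0.2 -0.8] T [ 0.03 -0.   -0.03] op 38.6
shift units [-0.05  0.01  0.09] rot units [ 0.02 -0.02 -0.01]
```

View pics/s2.png

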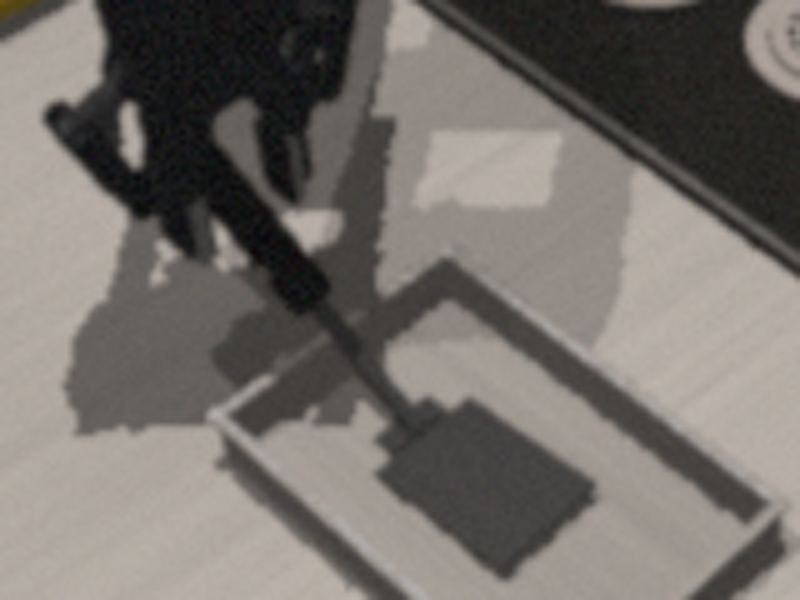

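The fingers straddle the handle: tips at crop px (190,250) and (290,195), handle between them. Closing.

```bash
python3 -m jog '[{"xyz":[-0.04,0,0.08],"rot":[0,0,0],"fingers":-1},{"xyz":[0,0,0],"rot":[0,0,0],"fingers":-1},{"xyz":[0,0,0],"rot":[0,0,0],"fingers":-1},{"xyz":[0,0,0],"rot":[0,0,0],"fingers":-1},{"xyz":[0,0,0],"rot":[0,0,0],"fingers":-1},{"xyz":[0,0,0],"rot":[0,0,0],"fingers":-1}]' 110
python3 -c "
from h import *
to([483,-334.5,63],[3.1416,0,.07])"
python3 -m jog '[{"xyz":[0,0,-0.2],"rot":[0,0,0],"fingers":-1},{"xyz":[0,0,-0.3],"rot":[0,0,0],"fingers":-1},{"xyz":[0,0,-0.5],"rot":[0,0,0],"fingers":-1},{"xyz":[0,0,-0.6],"rot":[0,0,0],"fingers":-1},{"xyz":[0,0,-0.6],"rot":[0,0,0],"fingers":-1},{"xyz":[0,0,-0.6],"rot":[0,0,0],"fingers":-1},{"xyz":[0,0,-0.6],"rot":[0,0,0],"fingers":-1},{"xyz":[0,0,0],"rot":[0,0,0],"fingers":-1},{"xyz":[0,0,0],"rot":[0,0,0],"fingers":-1}]'
python3 - <<'E'
from h import *
to([483,-334.5,63],[3.1416,0,.07])
crop("scene",(170,175,330,295),5,"s3.png")
E
```

```text
time_s: 6.67
ee_pos: [483.2, -334.3, 63.0]
orientation: [3.14, -0.002, 0.069]
ft_force: [-0.7, -0.9, 6.2]
opening: 16.1
t 6.67 p [ 483.2 -334.3   63. ] rpy [ 3.14e+00 -2.00e-03  6.90e-02] F [-0.7 -0.9  6.2] T [ 0.04 -0.37  0.04] op 16.1
shift units [-0.01  0.01  0.  ] rot units [ 0.02 -0.02 -0.01]
time_s: 7.42
ee_pos: [482.6, -333.8, 147.8]
orientation: [3.14, -0.001, 0.069]
ft_force: [-0.0, -1.1, -1.0]
opening: 15.8
t 7.42 p [ 482.6 -333.8  147.8] rpy [ 3.14e+00 -1.00e-03  6.90e-02] F [-0.  -1.1 -1. ] T [0.02 0.12 0.04] op 15.8
shift units [0.01 0.02 3.39] rot units [ 0.01 -0.01 -0.01]
```

View pics/s3.png

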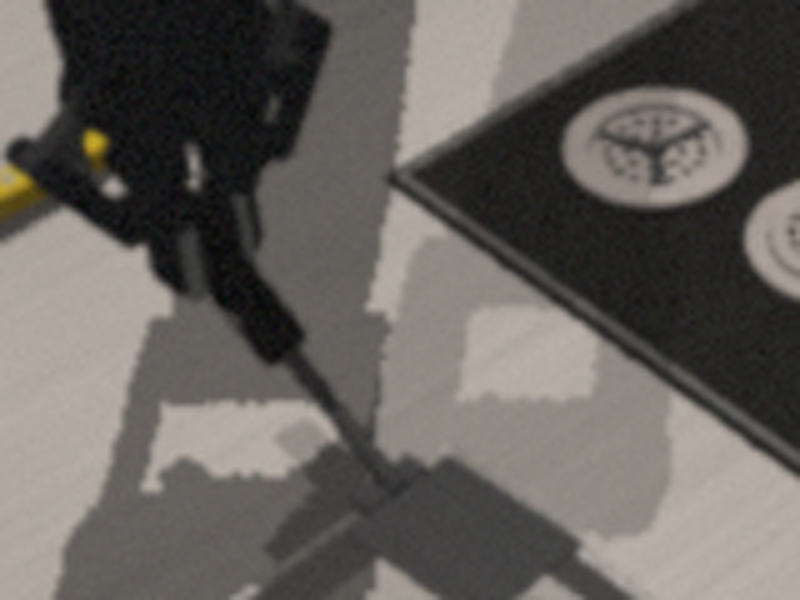

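```bash
python3 -m jog '[{"xyz":[0,0,0],"rot":[0,0,-0.5],"fingers":-1},{"xyz":[0,0,0],"rot":[0,0,-1],"fingers":-1},{"xyz":[0,0,0],"rot":[0,0,-1],"fingers":-1},{"xyz":[0,0,0],"rot":[0,0,-1],"fingers":-1},{"xyz":[0,0,0],"rot":[0,0,-1],"fingers":-1},{"xyz":[0,0,0],"rot":[0,0,-1],"fingers":-1},{"xyz":[0,0,0],"rot":[0,0,-1],"fingers":-1},{"xyz":[0,0,0],"rot":[0,0,-1],"fingers":-1},{"xyz":[0,0,0],"rot":[0,0,-1],"fingers":-1},{"xyz":[0,0,0],"rot":[0,0,-1],"fingers":-1},{"xyz":[0,0,0],"rot":[0,0,-1],"fingers":-1},{"xyz":[0,0,0],"rot":[0,0,-1],"fingers":-1}]'
python3 -m jog '[{"xyz":[0,0,0],"rot":[0,0,-0.7],"fingers":-1},{"xyz":[0,0,0],"rot":[0,0,-0.33],"fingers":-1},{"xyz":[0.4,-0.56,0.36],"rot":[0,0,0],"fingers":-1},{"xyz":[0.41,-0.56,0.36],"rot":[0,0,0],"fingers":-1},{"xyz":[0.41,-0.56,0.36],"rot":[0,0,0],"fingers":-1},{"xyz":[0.41,-0.56,0.36],"rot":[0,0,0],"fingers":-1},{"xyz":[0,0,0],"rot":[0,-0.5,0],"fingers":-1},{"xyz":[0,0,0],"rot":[0,-0.5,0],"fingers":-1},{"xyz":[0,0,0],"rot":[0,-0.46,0],"fingers":-1},{"xyz":[0,0,0],"rot":[0,0,0],"fingers":-1},{"xyz":[0,0,0],"rot":[0,0,0],"fingers":-1}]'
python3 - <<'E'
from h import *
s=manip.get_state(); M=R.from_euler("xyz",s["orientation"]).as_matrix()
for b in (0,3.5,7):
  v=[106+75*np.cos(np.radians(b)),0,60.5-75*np.sin(np.radians(b))]; t=s["ee_pos"]+M@v
  print(b,"tip",t.round(1),proj("top",t).round(1),proj("scene",t).round(1))
print("axes",M.round(3).tolist())
to([426.5,-293,100],s["orientation"])
crop("scene",(210,150,370,270),5,"s4.png")
E
```

```text
time_s: 8.47
ee_pos: [481.4, -332.8, 144.6]
orientation: [-3.139, -0.002, 1.455]
ft_force: [0.2, -0.6, -0.9]
opening: 15.6
time_s: 9.38
ee_pos: [425.5, -291.7, 109.2]
orientation: [-3.14, 0.173, 1.574]
ft_force: [-0.2, -0.2, -1.1]
opening: 16.1
0 tip [ 424.9 -123.7   18.5] [[342.2 217.4]] [[279.3 211.6]]
3.5 tip [ 424.9 -123.1   23. ] [[342.1 217.3]] [[279.4 210.1]]
7 tip [ 424.9 -122.7   27.6] [[342.  217.3]] [[279.5 208.6]]
axes [[-0.003, 1.0, -0.001], [0.985, 0.003, -0.172], [-0.172, -0.002, -0.985]]
t 9.38 p [ 425.5 -291.7  109.2] rpy [-3.14   0.173  1.574] F [-0.2 -0.2 -1.1] T [0.01 0.06 0.05] op 16.1
shift units [0.01 0.04 0.37] rot units [0. 0. 0.]
```

View pics/s4.png

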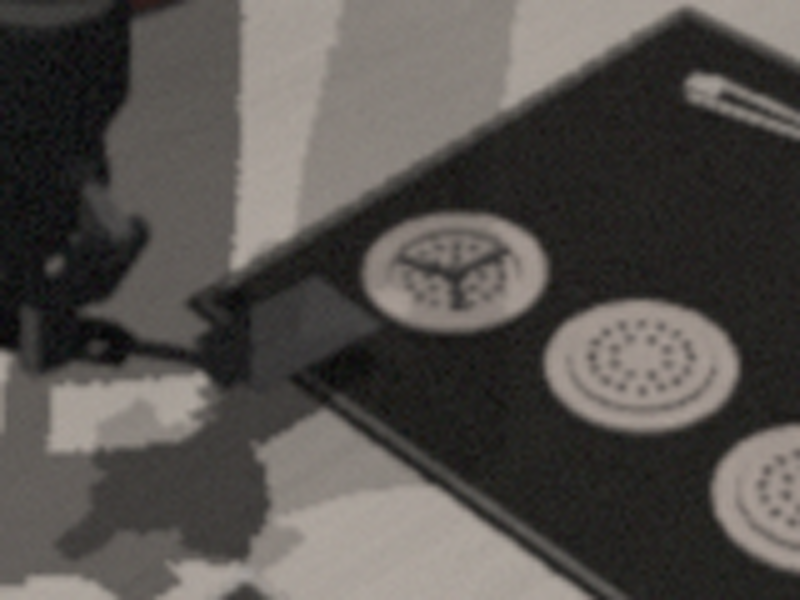

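Blade front edge at crop px (318,275)–(380,325), centred on the cover and pointing at its near brim. Now I'll feel for the mat.

```bash
python3 -m jog '[{"xyz":[0.038,0.02,0.22],"rot":[0,0,0],"fingers":-1},{"xyz":[0.038,0.02,0.22],"rot":[0,0,0],"fingers":-1},{"xyz":[0.007,0,0.04],"rot":[0,0,0],"fingers":-1},{"xyz":[0,0,0],"rot":[0,0,0],"fingers":-1}]' |egrep "pos|force"
python3 -m jog '[{"xyz":[0.007,0,0.04],"rot":[0,0,0],"fingers":-1},{"xyz":[0.007,0,0.04],"rot":[0,0,0],"fingers":-1}]' |egrep "pos|force"
python3 -m jog '[{"xyz":[0.007,0,0.04],"rot":[0,0,0],"fingers":-1},{"xyz":[0.007,0,0.04],"rot":[0,0,0],"fingers":-1}]' |egrep "pos|force"
python3 -m jog '[{"xyz":[0.007,0,0.04],"rot":[0,0,0],"fingers":-1},{"xyz":[0,0,0],"rot":[0,0,0],"fingers":-1}]' |egrep "pos|force"
```

```text
ee_pos: [426.6, -292.8, 97.2]
ft_force: [-1.0, -0.3, -1.5]
ee_pos: [427.3, -293.1, 96.4]
ft_force: [-0.4, 0.5, -1.7]
ee_pos: [427.3, -293.0, 94.4]
ft_force: [0.3, -0.5, -1.8]
ee_pos: [427.1, -292.8, 93.1]
ft_force: [0.0, -0.1, -1.8]
```

```bash
for i in 1 ; do python3 -m jog '[{"xyz":[0.007,0,0.04],"rot":[0,0,0],"fingers":-1},{"xyz":[0.007,0,0.04],"rot":[0,0,0],"fingers":-1},{"xyz":[0,0,0],"rot":[0,0,0],"fingers":-1}]' |egrep "pos|force"; done
python3 -m jog '[{"xyz":[0.007,0,0.04],"rot":[0,0,0],"fingers":-1},{"xyz":[0.007,0,0.04],"rot":[0,0,0],"fingers":-1},{"xyz":[0,0,0],"rot":[0,0,0],"fingers":-1}]' |egrep "pos|force"
python3 -m jog '[{"xyz":[0.007,0,0.04],"rot":[0,0,0],"fingers":-1},{"xyz":[0,0,0],"rot":[0,0,0],"fingers":-1}]' |egrep "pos|force"
```

```text
ee_pos: [427.1, -292.8, 91.0]
ft_force: [0.1, -0.2, -1.2]
ee_pos: [427.1, -292.8, 89.0]
ft_force: [0.2, 0.0, -1.3]
ee_pos: [427.1, -292.8, 88.0]
ft_force: [0.0, -0.2, -1.6]
```

```bash
python3 -m jog '[{"xyz":[0.007,0,0.04],"rot":[0,0,0],"fingers":-1},{"xyz":[0,0,0],"rot":[0,0,0],"fingers":-1}]' |egrep "pos|force"
python3 -m jog '[{"xyz":[0.007,0,0.04],"rot":[0,0,0],"fingers":-1},{"xyz":[0,0,0],"rot":[0,0,0],"fingers":-1}]' |egrep "pos|force"
python3 -m jog '[{"xyz":[0.007,0,0.04],"rot":[0,0,0],"fingers":-1},{"xyz":[0,0,0],"rot":[0,0,0],"fingers":-1}]' |egrep "pos|force"
```

```text
ee_pos: [427.3, -293.0, 87.3]
ft_force: [-0.2, -0.1, -0.3]
ee_pos: [427.4, -293.2, 86.6]
ft_force: [0.3, -1.0, 2.0]
ee_pos: [427.6, -293.4, 85.8]
ft_force: [-1.0, -2.5, 3.0]
```

```bash
python3 -m jog '[{"xyz":[0,0,-0.02],"rot":[0,0,0],"fingers":-1},{"xyz":[0.118,0,-0.021],"rot":[0,0,0],"fingers":-1},{"xyz":[0.118,0,-0.021],"rot":[0,0,0],"fingers":-1},{"xyz":[0.118,0,-0.021],"rot":[0,0,0],"fingers":-1},{"xyz":[0.118,0,-0.021],"rot":[0,0,0],"fingers":-1},{"xyz":[0.118,0,-0.021],"rot":[0,0,0],"fingers":-1},{"xyz":[0.118,0,-0.021],"rot":[0,0,0],"fingers":-1}]' |egrep "pos|force"
python3 -m jog '[{"xyz":[0.118,0,-0.021],"rot":[0,0,0],"fingers":-1},{"xyz":[0.118,0,-0.021],"rot":[0,0,0],"fingers":-1},{"xyz":[0.118,0,-0.021],"rot":[0,0,0],"fingers":-1}]' |egrep "pos|force"
python3 -m jog '[{"xyz":[0.118,0,-0.021],"rot":[0,0,0],"fingers":-1},{"xyz":[0.118,0,-0.021],"rot":[0,0,0],"fingers":-1},{"xyz":[0,0,0],"rot":[0,0,0],"fingers":-1}]' |egrep "pos|force"
python3 - <<'E'
from h import *
to([426.5,-257,86],[3.1416,.173,1.571])
a=manip.camera("scene")[:,:,::-1][160:260,230:370]; b=manip.camera("top")[:,:,::-1][165:265,280:380]
r=lambda i,s:cv2.resize(i,s,interpolation=cv2.INTER_CUBIC)
cv2.imwrite("pics/m5.png",np.hstack([r(a,(440,314)),r(b,(314,314))]))
E
```

```text
ee_pos: [427.3, -274.6, 85.9]
ft_force: [-0.1, -1.7, 3.3]
ee_pos: [427.2, -265.6, 85.8]
ft_force: [0.5, -2.3, 3.6]
ee_pos: [427.2, -259.3, 85.7]
ft_force: [0.8, -0.9, 3.2]
t 12.52 p [ 427.2 -259.3   85.7] rpy [3.142 0.175 1.573] F [ 0.8 -0.9  3.2] T [ 0.28 -0.02 -0.06] op 16.3
shift units [ 0.09 -0.03 -0.03] rot units [0.   0.02 0.02]
```

View pics/m5.png

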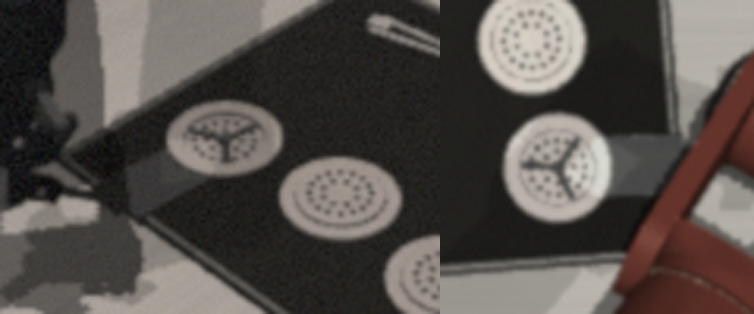

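Blade is under the brim, with its tip at about the crown wall. I'll seat it 2 mm further, then lever up on an arc about the far brim edge.

```bash
python3 -m jog '[{"xyz":[0.08,-0.02,-0.014],"rot":[0,0,0],"fingers":-1},{"xyz":[-0.01,0,-0.16],"rot":[0,0,0],"fingers":-1},{"xyz":[-0.01,0,-0.16],"rot":[0,0,0],"fingers":-1},{"xyz":[-0.01,0,-0.16],"rot":[0,0,0],"fingers":-1},{"xyz":[-0.01,0,-0.16],"rot":[0,0,0],"fingers":-1},{"xyz":[0.023,0,-0.16],"rot":[0,0,0],"fingers":-1},{"xyz":[0.023,0,-0.16],"rot":[0,0,0],"fingers":-1},{"xyz":[0.023,0,-0.16],"rot":[0,0,0],"fingers":-1},{"xyz":[0,0,0],"rot":[0,0,0],"fingers":-1}]'
python3 - <<'E'
from h import *
to([426.5,-83.4-168.5,31.7+81.5],[3.1416,.173,1.571])
a=manip.camera("scene")[:,:,::-1][150:250,230:370]; b=manip.camera("top")[:,:,::-1][165:265,280:380]
r=lambda i,s:cv2.resize(i,s,interpolation=cv2.INTER_CUBIC)
cv2.imwrite("pics/m6.png",np.hstack([r(a,(440,314)),r(b,(314,314))]))
E
```

```text
time_s: 13.37
ee_pos: [427.1, -252.3, 114.2]
orientation: [3.14, 0.176, 1.573]
ft_force: [0.3, -0.1, -2.3]
opening: 16.1
t 13.37 p [ 427.1 -252.3  114.2] rpy [3.14  0.176 1.573] F [ 0.3 -0.1 -2.3] T [-0.05  0.02 -0.02] op 16.1
shift units [ 0.02 -0.02  0.04] rot units [0.01 0.03 0.02]
```

View pics/m6.png

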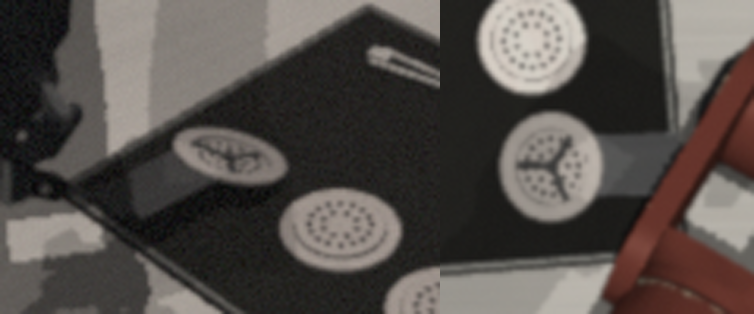

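The cover is tilted about 20° on the blade and the neighbours are untouched. Continuing to about 60°.

```bash
python3 -m jog '[{"xyz":[0.055,0,-0.18],"rot":[0,0,0],"fingers":-1},{"xyz":[0.055,0,-0.18],"rot":[0,0,0],"fingers":-1},{"xyz":[0.055,0,-0.18],"rot":[0,0,0],"fingers":-1},{"xyz":[0.09,0,-0.19],"rot":[0,0,0],"fingers":-1},{"xyz":[0.09,0,-0.19],"rot":[0,0,0],"fingers":-1},{"xyz":[0.09,0,-0.19],"rot":[0,0,0],"fingers":-1},{"xyz":[0.09,0,-0.19],"rot":[0,0,0],"fingers":-1},{"xyz":[0.139,0,-0.165],"rot":[0,0,0],"fingers":-1},{"xyz":[0.139,0,-0.165],"rot":[0,0,0],"fingers":-1},{"xyz":[0.139,0,-0.165],"rot":[0,0,0],"fingers":-1},{"xyz":[0.139,0,-0.165],"rot":[0,0,0],"fingers":-1},{"xyz":[0,0,0],"rot":[0,0,0],"fingers":-1}]'
python3 - <<'E'
from h import *
to([426.5,-48.3-168.5,75.9+81.5],[3.1416,.173,1.571])
a=manip.camera("scene")[:,:,::-1][150:250,230:370]; b=manip.camera("top")[:,:,::-1][165:265,280:380]
r=lambda i,s:cv2.resize(i,s,interpolation=cv2.INTER_CUBIC)
cv2.imwrite("pics/m7.png",np.hstack([r(a,(440,314)),r(b,(314,314))]))
E
```

```text
time_s: 14.47
ee_pos: [427.0, -216.6, 157.6]
orientation: [3.14, 0.176, 1.573]
ft_force: [-0.0, 0.7, -1.2]
opening: 16.1
t 14.47 p [ 427.  -216.6  157.6] rpy [3.14  0.176 1.573] F [-0.   0.7 -1.2] T [-0.06 -0.01  0.  ] op 16.1
shift units [-0.01 -0.02  0.01] rot units [0.01 0.02 0.02]
```

View pics/m7.png

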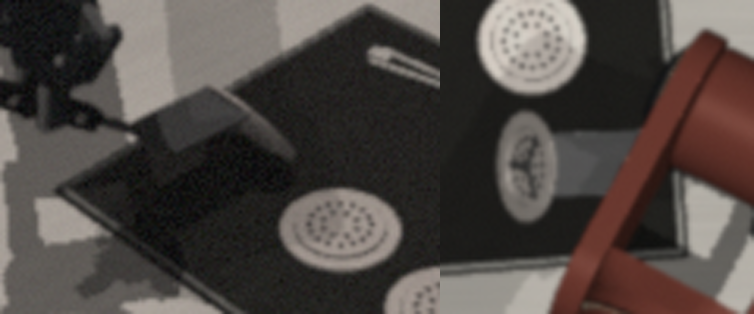

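```bash
python3 -m jog '[{"xyz":[0.143,0,-0.1],"rot":[0,0,0],"fingers":-1},{"xyz":[0.143,0,-0.1],"rot":[0,0,0],"fingers":-1},{"xyz":[0.143,0,-0.1],"rot":[0,0,0],"fingers":-1},{"xyz":[0.143,0,-0.1],"rot":[0,0,0],"fingers":-1},{"xyz":[0.143,0,-0.1],"rot":[0,0,0],"fingers":-1},{"xyz":[0.138,0,-0.05],"rot":[0,0,0],"fingers":-1},{"xyz":[0.138,0,-0.05],"rot":[0,0,0],"fingers":-1},{"xyz":[0.138,0,-0.05],"rot":[0,0,0],"fingers":-1},{"xyz":[0.138,0,-0.05],"rot":[0,0,0],"fingers":-1},{"xyz":[0.138,0,-0.05],"rot":[0,0,0],"fingers":-1},{"xyz":[0.138,0,-0.05],"rot":[0,0,0],"fingers":-1}]'
python3 -m jog '[{"xyz":[0.1,0,-0.018],"rot":[0,0,0],"fingers":-1},{"xyz":[0.1,0,-0.018],"rot":[0,0,0],"fingers":-1},{"xyz":[0.1,0,-0.018],"rot":[0,0,0],"fingers":-1},{"xyz":[0.1,0,-0.018],"rot":[0,0,0],"fingers":-1},{"xyz":[0.1,0,-0.018],"rot":[0,0,0],"fingers":-1},{"xyz":[0,0,0],"rot":[0,0,0],"fingers":-1},{"xyz":[0,0,0],"rot":[0,0,0],"fingers":-1},{"xyz":[0,0,0],"rot":[0,0,0],"fingers":-1}]'
python3 - <<'E'
from h import *
a=manip.camera("scene")[:,:,::-1][130:250,250:410]; b=manip.camera("top")[:,:,::-1][165:265,260:360]
r=lambda i,s:cv2.resize(i,s,interpolation=cv2.INTER_CUBIC)
cv2.imwrite("pics/m8.png",np.hstack([r(a,(440,330)),r(b,(330,330))]))
E
```

```text
time_s: 15.48
ee_pos: [426.4, -175.2, 169.6]
orientation: [-3.141, 0.175, 1.573]
ft_force: [-0.4, 0.2, -2.7]
opening: 16.0
time_s: 16.15
ee_pos: [426.4, -162.9, 169.7]
orientation: [3.142, 0.175, 1.573]
ft_force: [-0.1, -0.8, -0.7]
opening: 16.0
```

View pics/m8.png

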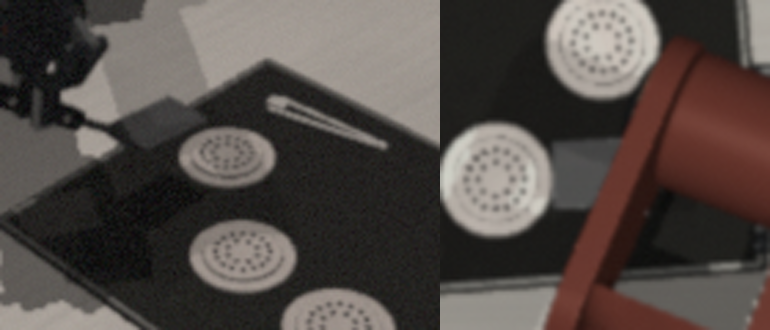

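The cover lies flat, hollow side down (perforated crown with rim, like the others), at about top px (318,219)→ moved left; the neighbours are in place. Retracting and returning to above the tray.

```bash
python3 -m jog '[{"xyz":[-0.1,0,-0.1],"rot":[0,0.48,0],"fingers":-1},{"xyz":[-0.2,0,-0.1],"rot":[0,0.48,0],"fingers":-1},{"xyz":[-0.4,0,0],"rot":[0,0.49,0],"fingers":-1},{"xyz":[-0.7,0.25,0],"rot":[0,0,0],"fingers":-1},{"xyz":[-0.7,0.25,0],"rot":[0,0,0],"fingers":-1},{"xyz":[-0.7,0.25,0],"rot":[0,0,0],"fingers":-1},{"xyz":[-0.7,0.25,0],"rot":[0,0,0],"fingers":-1},{"xyz":[-0.7,0.25,0],"rot":[0,0,0],"fingers":-1},{"xyz":[-0.7,0.25,0],"rot":[0,0,0],"fingers":-1},{"xyz":[-0.7,0.25,0],"rot":[0,0,0],"fingers":-1},{"xyz":[-0.7,0.25,0],"rot":[0,0,0],"fingers":-1},{"xyz":[-0.5,0.25,0],"rot":[0,0,0],"fingers":-1}]'
python3 -m jog '[{"xyz":[0,0,0],"rot":[0,0,0.5],"fingers":-1},{"xyz":[0,0,0],"rot":[0,0,1],"fingers":-1},{"xyz":[0,0,0],"rot":[0,0,1],"fingers":-1},{"xyz":[0,0,0],"rot":[0,0,1],"fingers":-1},{"xyz":[0,0,0],"rot":[0,0,1],"fingers":-1},{"xyz":[0,0,0],"rot":[0,0,1],"fingers":-1},{"xyz":[0,0,0],"rot":[0,0,1],"fingers":-1},{"xyz":[0,0,0],"rot":[0,0,1],"fingers":-1},{"xyz":[0,0,0],"rot":[0,0,1],"fingers":-1},{"xyz":[0,0,0],"rot":[0,0,1],"fingers":-1},{"xyz":[0,0,0],"rot":[0,0,1],"fingers":-1},{"xyz":[0,0,0],"rot":[0,0,1],"fingers":-1}]'
python3 -m jog '[{"xyz":[0,0,0],"rot":[0,0,0.7],"fingers":-1},{"xyz":[0,0,0],"rot":[0,0,0.33],"fingers":-1},{"xyz":[0,0,0],"rot":[0,0,0],"fingers":-1},{"xyz":[0,0,0],"rot":[0,0,0],"fingers":-1}]'
python3 -c "
from h import *
to([483.2,-334.3,90],[3.140,-0.002,.069])"
```

```text
time_s: 17.25
ee_pos: [483.2, -333.7, 176.3]
orientation: [-3.141, 0.002, 1.572]
ft_force: [-0.4, -1.0, -1.4]
opening: 16.2
time_s: 18.25
ee_pos: [482.9, -332.1, 176.2]
orientation: [3.141, 0.001, 0.187]
ft_force: [-0.0, 0.5, -0.8]
opening: 16.0
time_s: 18.58
ee_pos: [482.9, -332.1, 176.2]
orientation: [3.141, 0.001, 0.07]
ft_force: [-0.0, 1.1, -1.5]
opening: 16.2
t 18.58 p [ 482.9 -332.1  176.2] rpy [3.141e+00 1.000e-03 7.000e-02] F [-0.   1.1 -1.5] T [-0.01  0.08  0.01] op 16.2
shift units [0.01 0.09 3.45] rot units [-0.01  0.02  0.01]
```

```bash
python3 -m jog '[{"xyz":[0,0.03,0.6],"rot":[0,0,0],"fingers":-1},{"xyz":[0,0.03,0.6],"rot":[0,0,0],"fingers":-1},{"xyz":[0,0.03,0.6],"rot":[0,0,0],"fingers":-1},{"xyz":[0,0,0.6],"rot":[0,0,0],"fingers":-1},{"xyz":[0,0,0.5],"rot":[0,0,0],"fingers":-1},{"xyz":[0,0,0.5],"rot":[0,0,0],"fingers":-1},{"xyz":[0,0,0.4],"rot":[0,0,0],"fingers":-1},{"xyz":[0,0,0.2],"rot":[0,0,0],"fingers":-1},{"xyz":[0,0,0.2],"rot":[0,0,0],"fingers":-1},{"xyz":[0,0,0],"rot":[0,0,0],"fingers":-1}]'|egrep "pos|force"
python3 -m jog '[{"xyz":[0,0,0.1],"rot":[0,0,0],"fingers":-1},{"xyz":[0,0,0.06],"rot":[0,0,0],"fingers":-1},{"xyz":[0,0,0],"rot":[0,0,0],"fingers":-1}]'|egrep "pos|force"
python3 -m jog '[{"xyz":[0,0,0.05],"rot":[0,0,0],"fingers":-1},{"xyz":[0,0,0],"rot":[0,0,0],"fingers":-1}]'|egrep "pos|force"
```

```text
ee_pos: [482.9, -334.1, 70.5]
ft_force: [-0.5, 0.7, -1.2]
ee_pos: [483.4, -334.5, 67.8]
ft_force: [-0.0, 0.2, -0.9]
ee_pos: [483.3, -334.4, 66.4]
ft_force: [-0.2, 0.0, -1.5]
```

```bash
python3 -m jog '[{"xyz":[0,0,0.05],"rot":[0,0,0],"fingers":-1},{"xyz":[0,0,0],"rot":[0,0,0],"fingers":-1}]'|egrep "pos|force"
python3 -m jog '[{"xyz":[0,0,0.04],"rot":[0,0,0],"fingers":-1},{"xyz":[0,0,0],"rot":[0,0,0],"fingers":-1}]'|egrep "pos|force"
python3 -m jog '[{"xyz":[0,0,0.04],"rot":[0,0,0],"fingers":-1},{"xyz":[0,0,0],"rot":[0,0,0],"fingers":-1}]'|egrep "pos|force"
```

```text
ee_pos: [483.2, -334.3, 64.9]
ft_force: [0.5, 1.0, -1.7]
ee_pos: [483.4, -334.5, 64.2]
ft_force: [-0.4, -0.8, 0.6]
ee_pos: [483.6, -334.7, 63.7]
ft_force: [-1.2, 1.2, 2.0]
```

Contact with the tray floor at nearly the original height. Opening slowly, then retreating up.

```bash
python3 -m jog '[{"xyz":[0,0,0],"rot":[0,0,0],"fingers":-0.5},{"xyz":[0,0,0],"rot":[0,0,0],"fingers":-0.4},{"xyz":[0,0,0],"rot":[0,0,0],"fingers":-0.2},{"xyz":[0,0,0],"rot":[0,0,0],"fingers":0},{"xyz":[0,0,0],"rot":[0,0,0],"fingers":0.2},{"xyz":[0,0,0],"rot":[0,0,0],"fingers":0.2},{"xyz":[0,0,0],"rot":[0,0,0],"fingers":0.2}]' 20
python3 -m jog '[{"xyz":[0,0,-0.2],"rot":[0,0,0],"fingers":0.2},{"xyz":[0,0,-0.5],"rot":[0,0,0],"fingers":0.2},{"xyz":[0,0,-1],"rot":[0,0,0],"fingers":0.2},{"xyz":[0,0,-1],"rot":[0,0,0],"fingers":0.2},{"xyz":[0,0,-1],"rot":[0,0,0],"fingers":0.2},{"xyz":[-0.5,0,-1],"rot":[0,0,0],"fingers":0.2},{"xyz":[-0.9,0,-0.5],"rot":[0,0,0],"fingers":0.2},{"xyz":[-0.9,0,-0.5],"rot":[0,0,0],"fingers":0.2},{"xyz":[-0.9,0,0],"rot":[0,0,0],"fingers":0.2},{"xyz":[0,0,0],"rot":[0,0,0],"fingers":0.2}]'
python3 - <<'E'
from h import *
a=manip.camera("scene")[:,:,::-1][150:330,190:430]; b=manip.camera("top")[:,:,::-1][95:265,205:445]
r=lambda i,s:cv2.resize(i,s,interpolation=cv2.INTER_CUBIC)
cv2.imwrite("pics/m9.png",np.vstack([r(a,(400,300)),r(b,(400,283))])) if 0 else cv2.imwrite("pics/m9.png",np.hstack([r(a,(400,300)),r(b,(400,283+17))]))
# shift of other items vs first top picture
p=cv2.imread("pics/top0.png",0).astype(np.float32);q=cv2.cvtColor(manip.camera("top"),cv2.COLOR_RGB2GRAY).astype(np.float32)
for n,(x,y) in dict(b=(309,178),c=(310,135),pot=(228,127),forceps=(238,209),blade=(412,145)).items():
    w=30; t=p[y-17:y+18,x-17:x+18]; m=cv2.matchTemplate(q[y-w:y+w+1,x-w:x+w+1],t,cv2.TM_CCOEFF_NORMED)
    print(n,np.subtract(cv2.minMaxLoc(m)[3],w-17),m.max().round(3))
E
```

```text
time_s: 20.92
ee_pos: [483.2, -334.3, 62.9]
orientation: [3.14, 0.0, 0.069]
ft_force: [0.7, 0.4, -1.2]
opening: 51.5
time_s: 21.75
ee_pos: [401.5, -340.5, 208.1]
orientation: [3.137, -0.001, 0.067]
ft_force: [1.0, 0.0, 0.9]
opening: 51.3
b [0 0] 1.0
c [0 0] 1.0
pot [0 0] 1.0
forceps [0 0] 1.0
blade [1 0] 0.989
```

View pics/m9.png

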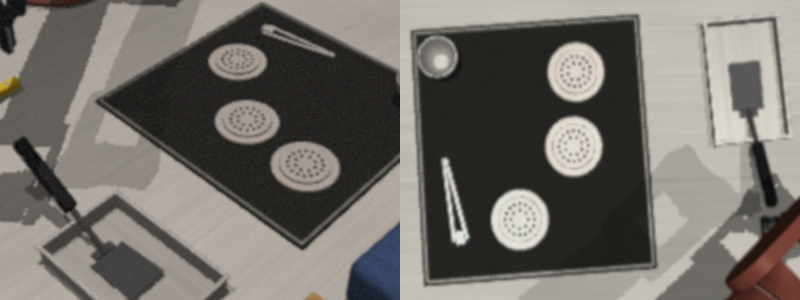

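The final picture shows all three covers crown up. The spatula is in the tray with its handle over the same wall, and the robot is clear.

```bash
python3 -m jog '[{"xyz":[0,0,0],"rot":[0,0,0],"fingers":0.2},{"xyz":[0,0,0],"rot":[0,0,0],"fingers":0.2}]'; python3 -c "
from plant import manip
print(manip.sign_off())"
```

```text
time_s: 22.07
ee_pos: [403.9, -339.5, 205.3]
orientation: [3.141, 0.0, 0.07]
ft_force: [-0.2, -0.3, -0.8]
opening: 51.1
the job is handed in; nothing more can be done
None
```

The hollow-up cover, the one nearest the robot, now lies flat on the mat hollow side down, and I handed the job in at about 22 s. I slid the spatula blade under its near brim, levered it up about its far edge and tipped it over towards the mat's free left side. Once past upright it fell the rest of the way on its own, pivoting on its edge on the mat. The spatula is back in the tray, blade down inside and handle out over the same end wall, and released.

**Last checks:**
- **Covers and mat:** the final pictures show all three covers crown up. Comparing the first and last top views, the other two covers, the gallipot and the forceps had not moved (0 px).
- **Spatula:** its blade lies within about 1 px (3 mm) of where it started.
- **Forces:** the forces I read stayed below about 7 N.
- **Failed or disagreeing checks:** none. The feel for the mat put the blade's upward bend at roughly 5–6°, within the stated range.

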